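Load the vial rack under the reader bridge

TASK

Load the rack that carries the three vials into the reader: set it in the guide lane in front of the bridge with its vial end leading, slide it under the bridge until its nose rests against the end stop, and let go of it. Keep it upright all the way, and leave the empty rack standing where it is.

Things in the scene. Friction and masses are not known exactly. Their poses are not given: they have to be found in the camera images.
- vial_rack_center (a point): Rack to load: loose white plastic, 150 (x) x 50 (y) x 105 mm high, ~0.3 kg, three capped amber vials fixed in a row on its front part, tops 52 mm above its underside. Point: its middle, 52.5 mm above the underside; x to the nose (vial end), z up. Handle: fin, 30 (x) x 14 mm (y), 32 to 105 mm above the underside, centred at x = -40 mm, near the balance point; pinch across y near its top.
- empty_rack_center (a point): Bystander: a rack of the same shape, size, material and handle fin, but with three dark empty wells and no vials. It stays where it is. Same point and axes as the vial rack.
- lane_home (a point): Guide lane fixed to the bench, 66 mm wide between two rails 16 mm high. Point: on the lane's floor (8 mm above the bench), under the rack's middle when the rack is fully home; x along the lane to the end stop, y across, z up. Flared open mouth at x = -190 mm; black end stop, face at x = +75, 32 mm high. At home the handle fin is at x = -40 mm, outside the bridge.
- bridge (a point): White bridge over the lane, fixed with it, axes as the lane. Point: middle of its underside, 68 mm above the lane's floor, at x = +35 mm from the home point. 50 mm deep (x), 118 mm wide over its legs, top 22 mm above this point. A rack set down with its middle 100 mm before home has its nose 35 mm short of the bridge. The low white box (60 mm high) behind the stop belongs to it.
There are look-alikes about, which are no part of the job. Leave any brown or red look-alike of the part that bears vial_rack_center alone.

How it is judged:
By the outcome, as a careful person would: the job done as asked, in the order asked, and still so for the second after the job is handed in, with the robot touching nothing.
It also fails if it takes over 48 s, if anything falls off the work surface, if the arm or the gripper's body presses on something with over 40 N, if the wrist force passes 120 N, or if a joint passes its speed limit or range.

ROBOT

A 6-joint arm with a two-finger parallel gripper is mounted at the origin on the work surface. World frame = base frame: x ahead of the robot, y to its left, z up, the work surface at z = 0. Lengths are in m, angles in rad, forces in N, time in s.
With the tool pointing down it reaches from about 0.35 to 0.975 m from the base axis. Payload 17.4 kg.
Tool frame: the origin (TCP) lies at the very end of the fingers, on their centre line; the grasp point (between the pads) lies ctrl.grasp_offset behind it (ctrl.grasp_offset is the distance from the TCP to the grasp point, in m); x points along the fingers, z is the direction in which the jaws open and shut, and the axes are right-handed (so a half turn about x gives the same grasp; the last joint's range is limited). The gripper opens to 85 mm and grips with 20 to 120 N. Pads are 22 mm wide; open, the fingers measure 114 mm over their backs; the gripper's body (76 mm by 85 mm) begins 54 mm behind the grasp point. The pads swing forward as they close: fully open they stand 13 mm farther back than shut.
Start: joints at [1.137, 0.116, 1.442, -0, 1.584, -0.038], TCP at [0.26, 0.623, 0.206] pointing down, gripper open.
Joint ranges: [-2.83, 2.83], [-0.83, 2.19], [0.07, 2.5], [-1.14, 4.28], [0.01, 3], [-2.97, 2.97]. Speed limits (rad/s): [1.89, 1.89, 2.22, 3.14, 3.14, 3.14].

INTERFACE

Orientations are given as a 3x3 rotation matrix whose columns are the frame's x, y, z axes.
In Python, from workcell import ctrl, eoat, viewer, finish_job, finder gives the robot as it stands. Calls block until the motion is done:
- ctrl.move_ptp(position, orientation): joint-space move of the TCP to a pose.
- ctrl.line_to(position, speed=0.15, rot=None): straight line of the TCP; rot=None keeps the orientation; speed is the mean speed in m/s.
- ctrl.goto_joints(angles): joint-space move.
- eoat.open_jaws() and eoat.close_gripper(grasp_force=None): open the fingers fully, or close them until they stop; grasp_force is the grip in N (None keeps the last).
- ctrl.pause(seconds).
- ctrl.inverse_kinematics(position, orientation): joint angles nearest the present ones, or None.
- viewer.camera(name): name is "scene" or "top" or "wrist"; returns the picture (420x560x3 uint8, red, green, blue); there is no depth.
- viewer.calibration(name): a dict with "vfov" (degrees; the focal length in pixels is half the picture's height over the tangent of half this angle, whatever the lens; pixels are square), "cx", "cy" (the principal point, pixels), "dist" ([k1, k2, p1, p2, k3] as OpenCV has them; the pictures are not rectified), "view" (4x4, takes a point from world to camera coordinates); the wrist camera has in their place "T_tool_cam" (4x4, takes a point from camera to tool coordinates, whose origin is the TCP and whose axes are the tool frame's). Camera axes: x right, y down, z forward; pixel columns grow to the right and rows downward; lengths in m; the calibration is good to about 2 mm. A picture is of the moment at which its call begins: read the wrist's pose just before it. calibration takes no time and is no camera call.
A pose or a line that the arm cannot do raises ctrl.MotionError and nothing moves.
- finish_job(): hands the job in, once; it reports no verdict.
Trained networks look in the newest picture that a camera, given by its name, has taken for a name from the list of things; names that differ only in an ending like _2 or _b are one class to them, and where a whole thing is asked for, a point or a joint stands for the part that bears it (a point fixed in the world has none). Each returns a list of dicts, best first, with "p" (0 to 1); they miss things now and then, are a little off and sometimes report something else, mostly with a low value. They report only what shows in the picture. A call takes as long as a camera call. They do not tell look-alikes from the thing itself.
- finder.outline_of(camera, label): "pixels" (420x560 bool, what is visible of it).
- finder.landmark_of(camera, label): "at" ([x, y, z] in m, in world coordinates, good to about 4 mm: a listed point, or the origin of a listed thing).
Readings, each from a call of its own:
- ctrl.read_time(): time.
- ctrl.read_joints(): joint angles.
- ctrl.read_joint_vel(): joint speeds.
- ctrl.read_tau(): joint torques, N m.
- ctrl.read_tool_pos(): TCP position.
- ctrl.read_tool_rot(): TCP orientation.
- ctrl.read_contact_force(): force on the tool from outside, world axes, zero at the start.
- ctrl.read_ft_torque(): the same for the moment, N m.
- ctrl.read_opening(): finger opening in m.
Only numpy, scipy, OpenCV 4.12 (cv2) and the standard library are available. Lean on these libraries where they do the work, as an engineer would, in place of code of your own. Each camera call takes 0.05 s, during which the arm holds its last target.

## Working session

There is one attempt and no reset: what is moved stays moved. The work goes in short steps, each a Python script; the robot and the scene stay as the last script left them, time stands still between calls to the robot, and variables do not carry over. Pictures are saved under pics/ and viewed, and the job is handed in when it is done.

```bash
mkdir -p pics; ls; python3 - <<'E'
from workcell import ctrl, eoat, viewer, finder
import cv2,numpy as np
for c in ["top","scene"]:
    im=viewer.camera(c); cv2.imwrite(f"pics/{c}0.png",im[:,:,::-1])
    for l in ["vial_rack_center","empty_rack_center","lane_home","bridge"]:
        print(c,l,[(np.round(d["at"],4).tolist(),round(d["p"],2)) for d in finder.landmark_of(c,l)])
    print({k:np.round(v,4).tolist() for k,v in viewer.calibration(c).items()})
print(ctrl.grasp_offset,ctrl.read_time(),ctrl.read_tool_rot())
print(viewer.calibration("wrist"))
E
```

```text
pics
top vial_rack_center [([0.5611, -0.3175, 0.0512], 0.78), ([0.5751, -0.4748, 0.0549], 0.76), ([0.5273, -0.1662, 0.055], 0.61)]
top empty_rack_center [([0.5815, -0.016, 0.0552], 0.79)]
top lane_home [([0.6033, 0.3148, 0.0122], 0.85)]
top bridge [([0.6368, 0.3185, 0.078], 0.96), ([0.5828, -0.013, 0.0519], 0.74)]
{'vfov': 48.2998, 'cx': 280.7808, 'cy': 202.4209, 'dist': [-0.1598, 0.0, 0.0, 0.0, 0.0], 'view': [[0.0001, -0.9999, 0.0138, -0.0759], [-0.9927, -0.0018, -0.1208, 0.5936], [0.1208, -0.0136, -0.9926, 1.0426], [0.0, 0.0, 0.0, 1.0]]}
scene vial_rack_center [([0.5611, -0.3093, 0.0528], 0.96), ([0.5746, -0.4711, 0.0566], 0.92), ([0.5285, -0.1634, 0.0519], 0.86)]
scene empty_rack_center [([0.5812, -0.0152, 0.0515], 0.79)]
scene lane_home [([0.6003, 0.3166, 0.0116], 0.72)]
scene bridge [([0.6387, 0.3161, 0.0709], 0.86)]
{'vfov': 57.4875, 'cx': 279.8954, 'cy': 211.3892, 'dist': [-0.015, 0.0, 0.0, 0.0, 0.0], 'view': [[-0.4463, 0.8949, 0.0003, 0.3253], [0.6781, 0.3384, -0.6525, -0.3231], [-0.584, -0.291, -0.7578, 1.4012], [0.0, 0.0, 0.0, 1.0]]}
0.0187 0.5 [[-1.56283192e-06 -9.22692811e-01  3.85535960e-01]
 [-1.72702699e-05  3.85535960e-01  9.22692811e-01]
 [-1.00000000e+00 -5.21629632e-06 -1.65376818e-05]]
{'vfov': 70.35134052689381, 'cx': 277.78735213158535, 'cy': 209.0487068483749, 'dist': array([-0.05628499,  0.        ,  0.        ,  0.        ,  0.        ]), 'T_tool_cam': array([[ 1.13130297e-03, -3.13402755e-01,  9.49619626e-01,
        -1.67628877e-01],
       [ 4.57613784e-04, -9.49619972e-01, -3.13403414e-01,
         8.16564080e-02],
       [ 9.99999255e-01,  7.89113243e-04, -9.30890471e-04,
        -4.58221217e-05],
       [ 0.00000000e+00,  0.00000000e+00,  0.00000000e+00,
         1.00000000e+00]])}
```

View pics/top0.png

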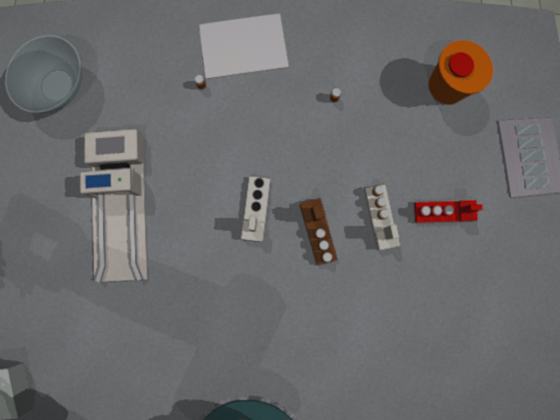

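View pics/scene0.png

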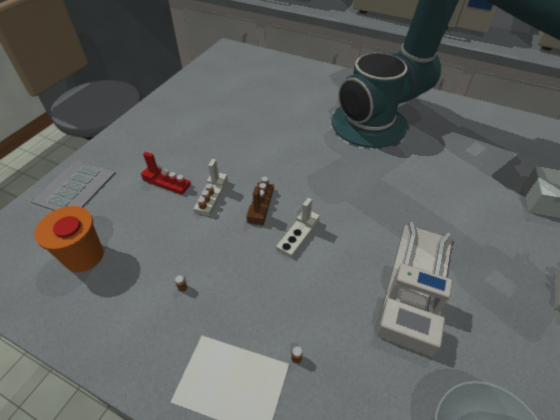

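```bash
cat > h.py <<'E'
import cv2,numpy as np
from workcell import ctrl, eoat, viewer, finder
def K(c):
    f=210/np.tan(np.radians(c["vfov"])/2); return np.array([[f,0,c["cx"]],[0,f,c["cy"]],[0,0,1.]])
def view(name,pose=None):
    c=viewer.calibration(name)
    if name=="wrist":
        T=np.eye(4);T[:3,:3]=pose[1];T[:3,3]=pose[0]
        V=np.linalg.inv(T@np.array(c["T_tool_cam"]))
    else: V=np.array(c["view"])
    return K(c),np.array(c["dist"],float),V
def proj(cam,P):
    k,d,V=cam; r,_=cv2.Rodrigues(V[:3,:3])
    return cv2.projectPoints(np.asarray(P,float).reshape(-1,1,3),r,V[:3,3],k,d)[0][:,0]
def back(cam,uv,z):
    k,d,V=cam; n=cv2.undistortPoints(np.asarray(uv,float).reshape(-1,1,2),k,d)[:,0]
    R=V[:3,:3];o=-R.T@V[:3,3]; D=np.c_[n,np.ones(len(n))]@R
    return o+D*((z-o[2])/D[:,2])[:,None]
def F(x,y,z,yaw,pts):
    c,s=np.cos(yaw),np.sin(yaw)
    return np.asarray(pts,float)@np.array([[c,-s,0],[s,c,0],[0,0,1]]).T+[x,y,z]
def box(x0,x1,y0,y1,z0,z1):
    return np.array([[x,y,z] for z in(z0,z1) for x,y in((x0,y0),(x1,y0),(x1,y1),(x0,y1))],float)
def drawbox(im,cam,P,col):
    q=proj(cam,P); 
    for i,j in[(0,1),(1,2),(2,3),(3,0),(4,5),(5,6),(6,7),(7,4),(0,4),(1,5),(2,6),(3,7)]:
        cv2.line(im,tuple(int(round(v*16)) for v in q[i]),tuple(int(round(v*16)) for v in q[j]),col,1,cv2.LINE_AA,4)
def Rdown(yaw,s=1): # tool z along frame y, x down
    y=np.array([-np.sin(yaw),np.cos(yaw),0])*s; x=np.array([0,0,-1.]); return np.c_[x,np.cross(y,x),y]
E
python3 - <<'E'
from h import *
for s in(1,-1):
    print(s,[ctrl.inverse_kinematics(p,Rdown(a,s)) for p,a in (([.52,-.32,.25],.2),([.56,.315,.25],0),([.46,.315,.1],0))])
im=cv2.imread("pics/top0.png")
a=cv2.resize(im[170:270,340:440],None,fx=5,fy=5,interpolation=cv2.INTER_CUBIC)
b=cv2.resize(im[120:290,70:165],None,fx=3,fy=3,interpolation=cv2.INTER_CUBIC)
o=np.zeros((510,790,3),np.uint8);o[:500,:500]=a;o[:510,502:502+285]=b
cv2.imwrite("pics/c0.png",o)
E
```

```text
1 [array([-5.93431147e-01, -3.21141248e-02,  1.52354168e+00, -4.44089210e-16,
        1.65016510e+00, -2.36422747e+00]), array([ 4.72691219e-01,  3.74308155e-02,  1.45386074e+00, -4.44089210e-16,
        1.65030109e+00, -1.09810511e+00]), array([ 5.54685280e-01, -9.18234137e-02,  1.82441864e+00, -4.44089210e-16,
        1.40899742e+00, -1.01611105e+00])]
-1 [array([-5.93431147e-01, -3.21141248e-02,  1.52354168e+00, -4.44089210e-16,
        1.65016510e+00,  7.77365180e-01]), array([ 4.72691219e-01,  3.74308155e-02,  1.45386074e+00, -4.44089210e-16,
        1.65030109e+00,  2.04348755e+00]), array([ 5.54685280e-01, -9.18234137e-02,  1.82441864e+00, -4.44089210e-16,
        1.40899742e+00,  2.12548161e+00])]
```

View pics/c0.png

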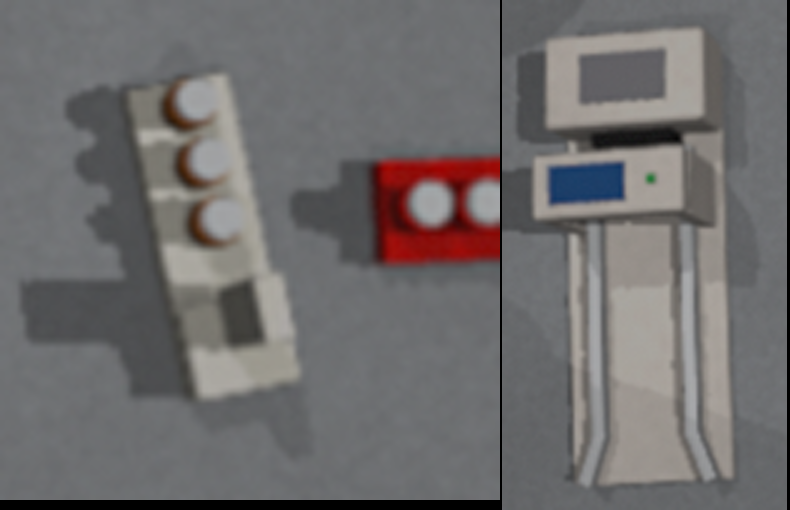

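```bash
python3 - <<'E'
from h import *
cam=view("top")
c=back(cam,np.array([[193,100],[207,160],[219,218]])/5+[340,170],.052); print(c)
d=c[0]-c[2]; yaw=np.arctan2(d[1],d[0]); print("rack yaw",yaw)
ft=back(cam,np.array([[276,308]])/5+[340,170],.105);print("fin",ft, "dir fin->cap",np.arctan2(*(c[1]-ft[0])[[1,0]]))
l=back(cam,(np.array([[596,225],[603,435],[686,222],[693,432]])-[502,0])/3+[70,120],.024);print(l)
print("lane yaw",[np.arctan2(*(l[i]-l[i+1])[[1,0]]) for i in(0,2)])
yaw=.2
R=Rdown(yaw); P=F(.561,-.313,0,yaw,[[-.05,0,.30]])[0]
ctrl.move_ptp(P,R)
pose=(ctrl.read_tool_pos(),ctrl.read_tool_rot())
im=viewer.camera("wrist");cv2.imwrite("pics/w1.png",im[:,:,::-1]);np.savez("w1.npz",p=pose[0],R=pose[1])
print([(np.round(d["at"],4),round(d["p"],2)) for d in finder.landmark_of("wrist","vial_rack_center")],ctrl.read_time())
E
```

```text
[[ 0.62102126 -0.30025847  0.052     ]
 [ 0.59320825 -0.30606726  0.052     ]
 [ 0.56646267 -0.3109882   0.052     ]]
rack yaw 0.19418631414801257
fin [[ 0.52202414 -0.32273388  0.105     ]] dir fin->cap 0.22999117356482263
[[0.61224826 0.35194842 0.024     ]
 [0.44667946 0.33972    0.024     ]
 [0.61464558 0.27807863 0.024     ]
 [0.45015396 0.26706006 0.024     ]]
lane yaw [np.float64(0.07372320704062889), np.float64(0.06688571606446815)]
[(array([ 0.5747, -0.476 ,  0.0525]), 0.83), (array([ 0.5247, -0.1663,  0.0508]), 0.68), (array([ 0.5617, -0.3125,  0.0513]), 0.55)] 4.025
```

View pics/w1.png

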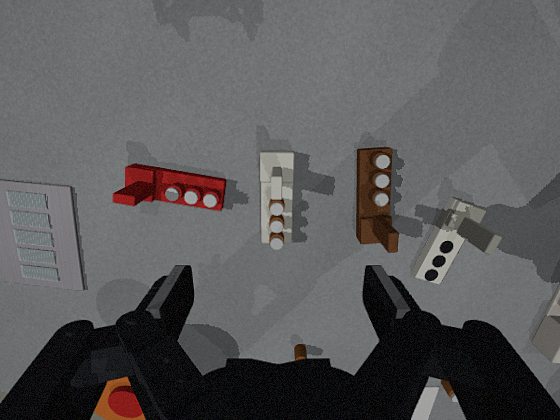

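```bash
python3 - <<'E'
from h import *
z=np.load("w1.npz");cam=view("wrist",(z["p"],z["R"]))
im=cv2.imread("pics/w1.png")
S=5;u,v=230,140
a=cv2.resize(im[v:v+115,u:u+80],None,fx=S,fy=S,interpolation=cv2.INTER_CUBIC)
b=a.copy()
k=cam[0].copy();k[0,2]=(k[0,2]-u+.5)*S-.5;k[1,2]=(k[1,2]-v+.5)*S-.5;k[0,0]*=S;k[1,1]*=S
c2=(k,cam[1],cam[2]); pose=(.5614,-.3122,0,.205)
drawbox(b,c2,F(*pose,box(-.055,-.025,-.007,.007,.032,.105)),(0,255,0))
drawbox(b,c2,F(*pose,box(-.075,.075,-.025,.025,0,.001)),(0,0,255))
q=proj(c2,F(*pose,[[-.075,0,.032],[.075,0,.052]]));cv2.line(b,tuple(q[0].astype(int)),tuple(q[1].astype(int)),(255,0,0),1)
cv2.imwrite("pics/c1.png",np.hstack([a,b]))
E
```

```text
(no output)
```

View pics/c1.png

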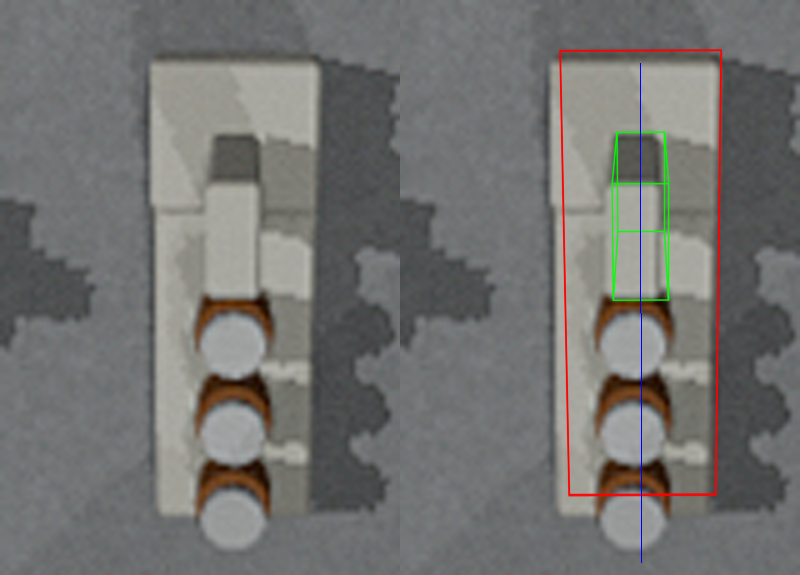

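```bash
python3 - <<'E'
from h import *
outs=[]
for n,(u,v,w,h),S in(("top",(75,120,85,170),3),("scene",(370,215,95,150),3)):
    cam=view(n);im=cv2.imread(f"pics/{n}0.png")
    b=cv2.resize(im[v:v+h,u:u+w],None,fx=S,fy=S,interpolation=cv2.INTER_CUBIC)
    k=cam[0].copy();k[0,2]=(k[0,2]-u+.5)*S-.5;k[1,2]=(k[1,2]-v+.5)*S-.5;k[0,0]*=S;k[1,1]*=S
    c2=(k,cam[1],cam[2]); pose=(.602,.3148,.008,.07)
    drawbox(b,c2,F(*pose,box(-.15,.075,-.033,.033,0,.016)),(0,0,255))
    drawbox(b,c2,F(*pose,box(.01,.06,-.059,.059,.068,.09)),(0,255,0))
    drawbox(b,c2,F(*pose,box(-.175,-.025,-.025,.025,0,.001)),(255,0,0))
    o=np.zeros((510,300,3),np.uint8);o[:b.shape[0],:b.shape[1]]=b;outs.append(o)
cv2.imwrite("pics/c2.png",np.hstack(outs))
E
```

```text
(no output)
```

View pics/c2.png

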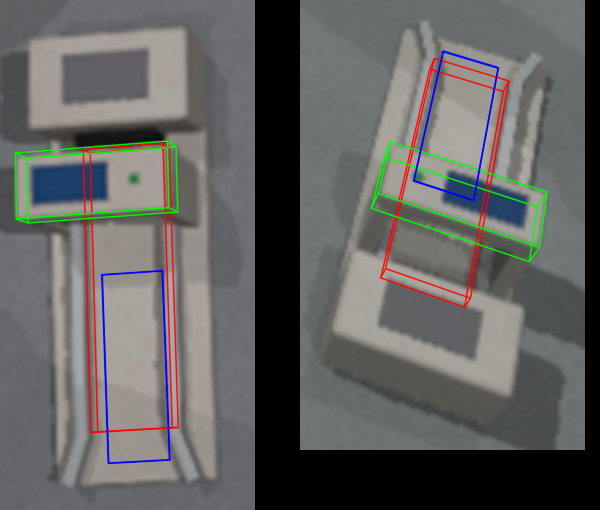

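```bash
python3 - <<'E'
from h import *
yaw=.205;R=Rdown(yaw);g=F(.561,-.314,0,yaw,[[-.04,0,0]])[0]
ctrl.move_ptp(g+[0,0,.14],R)
ctrl.line_to(g+[0,0,.074],.12)
eoat.close_gripper(60)
print(ctrl.read_opening(),ctrl.read_contact_force(),ctrl.read_time())
ctrl.line_to(g+[0,0,.12],.12)
pose=(ctrl.read_tool_pos(),ctrl.read_tool_rot())
im=viewer.camera("wrist");cv2.imwrite("pics/w2.png",im[:,:,::-1]);np.savez("w2.npz",p=pose[0],R=pose[1])
print(ctrl.read_opening(),ctrl.read_contact_force(),ctrl.read_ft_torque(),ctrl.read_time())
im=viewer.camera("scene");cv2.imwrite("pics/s2.png",im[:,:,::-1])
E
```

```text
0.011640857404838346 [-0.27786864 -1.19496399  3.71451958] 6.0667
0.011616121849622471 [-0.28632778  0.0910685  -3.36349226] [0.04608928 0.1038184  0.00893263] 6.65
```

View pics/w2.png

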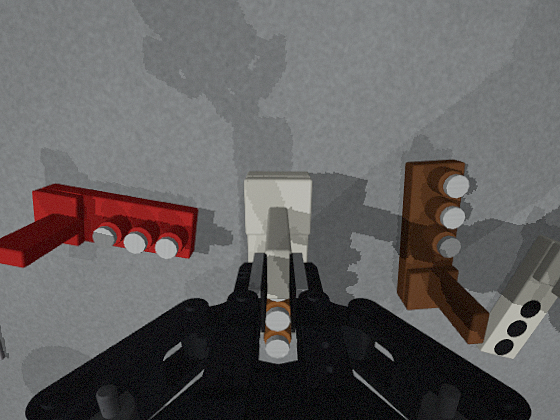

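View pics/s2.png

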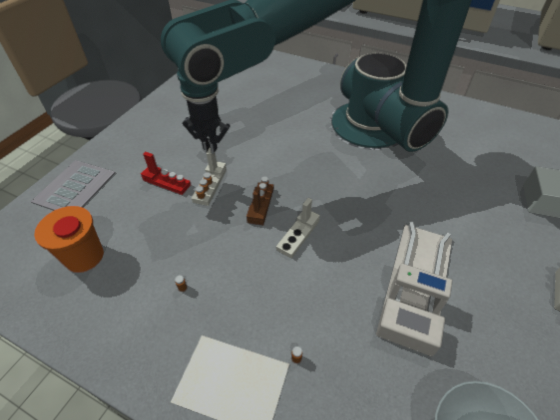

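```bash
python3 - <<'E'
from h import *
yaw=.205;R=Rdown(yaw);g=F(.561,-.314,0,yaw,[[-.04,0,0]])[0]
ctrl.line_to(g+[0,0,.27],.2)
L=.065
P=F(.602,.3155,0,L,[[-.14,0,.27]])[0]
ctrl.move_ptp(P,Rdown(L))
pose=(ctrl.read_tool_pos(),ctrl.read_tool_rot())
im=viewer.camera("wrist");cv2.imwrite("pics/w3.png",im[:,:,::-1]);np.savez("w3.npz",p=pose[0],R=pose[1])
for l in["lane_home","bridge","vial_rack_center"]: print(l,[(np.round(d["at"],4),round(d["p"],2)) for d in finder.landmark_of("wrist",l)])
print(P,ctrl.read_opening(),ctrl.read_time())
E
```

```text
lane_home []
bridge []
vial_rack_center [(array([0.5043, 0.3087, 0.2434]), 0.65)]
[0.46229565 0.30640641 0.27      ] 0.011652875362039442 10.0583
```

View pics/w3.png

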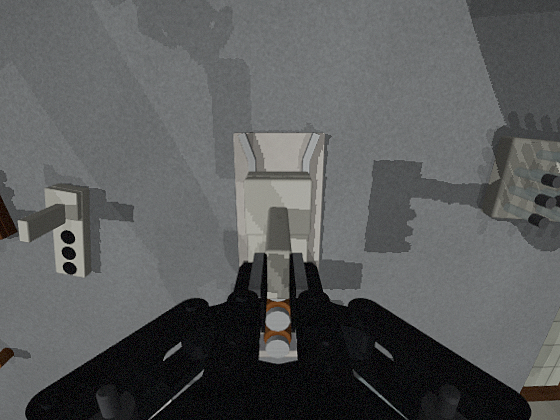

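```bash
python3 - <<'E'
from h import *
z=np.load("w3.npz");cam=view("wrist",(z["p"],z["R"]))
im=cv2.imread("pics/w3.png")
S=5;u,v=200,115
a=cv2.resize(im[v:v+115,u:u+155],None,fx=S,fy=S,interpolation=cv2.INTER_CUBIC)
k=cam[0].copy();k[0,2]=(k[0,2]-u+.5)*S-.5;k[1,2]=(k[1,2]-v+.5)*S-.5;k[0,0]*=S;k[1,1]*=S
c2=(k,cam[1],cam[2])
lane=(.602,.3155,.008,.065)
drawbox(a,c2,F(*lane,box(-.19,-.05,-.033,.033,0,.016)),(0,0,255))
p=z["p"];drawbox(a,c2,F(p[0],p[1],p[2]-.074,.065,box(-.035,.115,-.025,.025,0,.032)),(255,0,0))
drawbox(a,c2,F(p[0],p[1],p[2]-.074,.065,box(-.015,.015,-.007,.007,.032,.105)),(0,255,0))
cv2.imwrite("pics/c3.png",a)
E
```

```text
(no output)
```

View pics/c3.png

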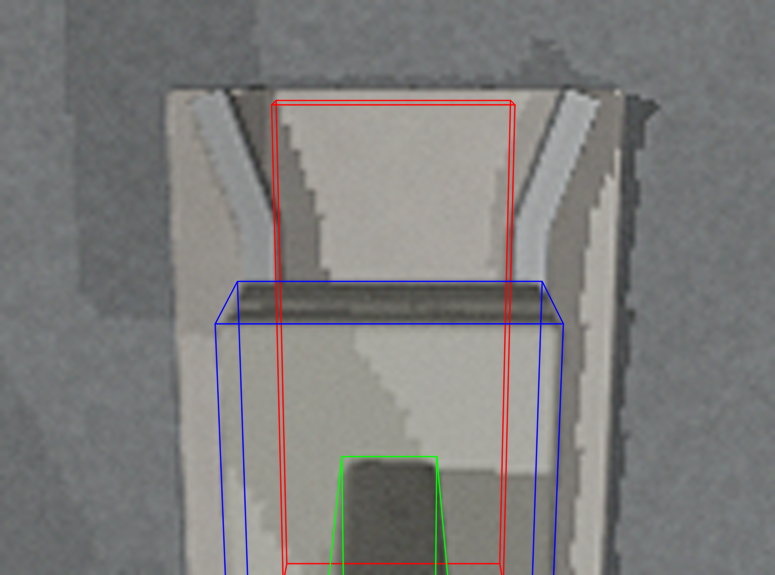

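```bash
python3 - <<'E'
from h import *
L=.065;lane=(.602,.316,0,L)
f=lambda x,z:F(*lane,[[x,0,z]])[0]
ctrl.line_to(f(-.14,.10),.15)
f0=ctrl.read_contact_force();print(f0)
z=.087
while z>.076:
    ctrl.line_to(f(-.14,z),.03)
    d=ctrl.read_contact_force()-f0
    print(round(z,4),np.round(d,1),ctrl.read_time())
    if d[2]>2.5: break
    z-=.001
cv2.imwrite("pics/s4.png",viewer.camera("scene")[:,:,::-1])
cv2.imwrite("pics/t4.png",viewer.camera("top")[:,:,::-1])
E
```

```text
[-0.22770402  0.09589679 -3.34835264]
0.087 [-1.3 -0.5 -1.1] 11.925
0.086 [-0.  -0.5 -0.1] 12.175
0.085 [ 0.2  0.  -0.6] 12.425
0.084 [ 0.9 -0.  -0.3] 12.675
0.083 [ 0.1 -0.1  0.8] 12.925
0.082 [-1.8 -1.6  4.6] 13.175
```

View pics/s4.png

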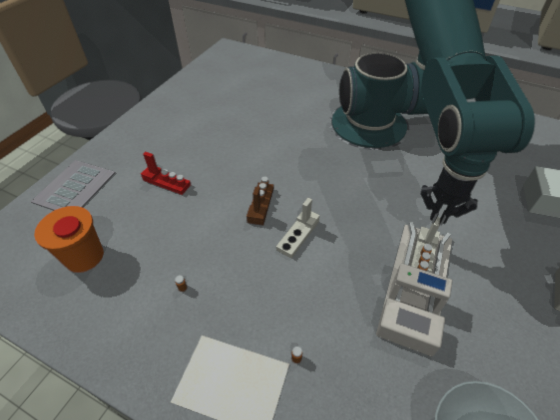

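View pics/t4.png

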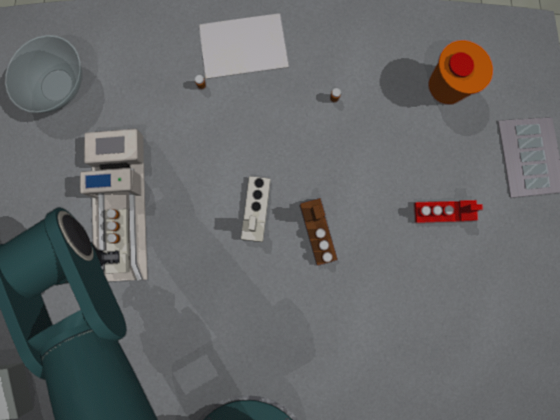

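```bash
python3 - <<'E'
from h import *
L=.065;lane=(.602,.316,0,L);ux=np.array([np.cos(L),np.sin(L),0]);uy=np.array([-np.sin(L),np.cos(L),0])
f=lambda x,z:F(*lane,[[x,0,z]])[0]
z=.082
def rep(x):
    d=ctrl.read_contact_force();t=ctrl.read_time();print(round(x,4),"fx %.1f fy %.1f fz %.1f"%(d@ux,d@uy,d[2]),"t",round(t,2));return d
rep(-.14)
for x in(-.115,-.09,-.07,-.055,-.048):
    ctrl.line_to(f(x,z),.06); d=rep(x)
    if abs(d@ux)>12 or abs(d@uy)>12: break
else:
    while x<-.03:
        x+=.001; ctrl.line_to(f(x,z),.03); d=rep(x)
        if d@ux<-9: break
print(ctrl.read_opening())
cv2.imwrite("pics/s5.png",viewer.camera("scene")[:,:,::-1])
cv2.imwrite("pics/t5.png",viewer.camera("top")[:,:,::-1])
E
```

```text
-0.14 fx -2.4 fy -1.5 fz 3.1 t 13.28
-0.115 fx 3.0 fy 1.1 fz 3.6 t 13.84
-0.09 fx 1.9 fy 1.4 fz 3.6 t 14.41
-0.07 fx 2.1 fy 0.2 fz 5.2 t 14.89
-0.055 fx 2.3 fy 1.0 fz 5.1 t 15.29
-0.048 fx 1.5 fy 0.6 fz 6.0 t 15.56
-0.047 fx -3.6 fy 0.6 fz 7.3 t 15.81
-0.046 fx -6.0 fy -0.9 fz 8.3 t 16.06
-0.045 fx -7.0 fy -0.1 fz 9.1 t 16.31
-0.044 fx -6.3 fy -0.2 fz 8.9 t 16.56
-0.043 fx -10.5 fy -1.0 fz 10.3 t 16.81
0.011744000051460453
```

View pics/s5.png

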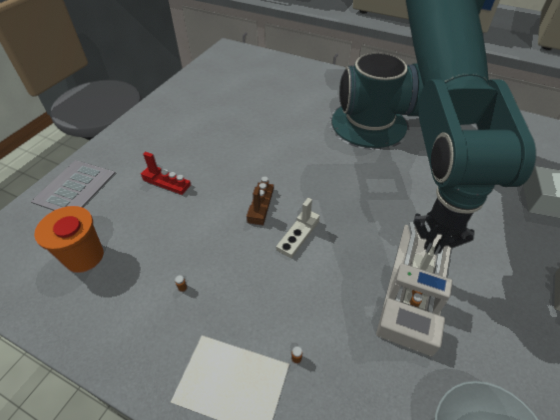

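```bash
python3 - <<'E'
from h import *
p,R=ctrl.read_tool_pos(),ctrl.read_tool_rot()
im=viewer.camera("wrist")[:,:,::-1].copy();np.savez("w5.npz",p=p,R=R)
cv2.imwrite("pics/w5.png",im)
print(p,F(.602,.316,.082,.065,[[-.043,0,0]]))
for c in("top","scene"):
    viewer.camera(c)
    for l in("vial_rack_center","lane_home","bridge"): print(c,l,[(np.round(d["at"],4),round(d["p"],2)) for d in finder.landmark_of(c,l)][-3:])
cam=view("wrist",(p,R));a=im
lane=(.602,.316,.008,.065)
S=3;u,v=180,60
a=cv2.resize(im[v:v+200,u:u+180],None,fx=S,fy=S,interpolation=cv2.INTER_CUBIC)
k=cam[0].copy();k[0,2]=(k[0,2]-u+.5)*S-.5;k[1,2]=(k[1,2]-v+.5)*S-.5;k[0,0]*=S;k[1,1]*=S
c2=(k,cam[1],cam[2])
drawbox(a,c2,F(*lane,box(-.19,-.05,-.033,.033,0,.016)),(0,0,255))
drawbox(a,c2,F(p[0],p[1],p[2]-.074,.065,box(-.035,.115,-.025,.025,0,.032)),(255,0,0))
drawbox(a,c2,F(p[0],p[1],p[2]-.074,.065,box(-.015,.015,-.007,.007,.032,.105)),(0,255,0))
cv2.imwrite("pics/c5.png",a)
t=cv2.imread("pics/t5.png")[110:290,70:165];s=cv2.imread("pics/s5.png")[215:365,370:470]
cv2.imwrite("pics/c5b.png",np.hstack([cv2.resize(t,(315,597)),cv2.resize(s,(398,597))]))
print(ctrl.read_time())
E
```

```text
[0.55814192 0.31327192 0.08231113] [[0.55909081 0.31320697 0.082     ]]
top vial_rack_center [(array([0.5997, 0.3134, 0.0583]), 0.91), (array([ 0.5765, -0.4755,  0.0553]), 0.91), (array([ 0.5281, -0.1658,  0.0541]), 0.89)]
top lane_home [(array([0.6044, 0.3159, 0.008 ]), 0.91)]
top bridge [(array([0.6348, 0.3211, 0.0797]), 0.69)]
scene vial_rack_center [(array([ 0.5265, -0.1656,  0.0529]), 0.81), (array([0.599 , 0.3187, 0.0587]), 0.73), (array([ 0.5756, -0.4704,  0.0542]), 0.58)]
scene lane_home [(array([0.5989, 0.318 , 0.012 ]), 0.73)]
scene bridge [(array([0.6357, 0.3156, 0.074 ]), 0.73)]
17.3583
```

View pics/c5.png

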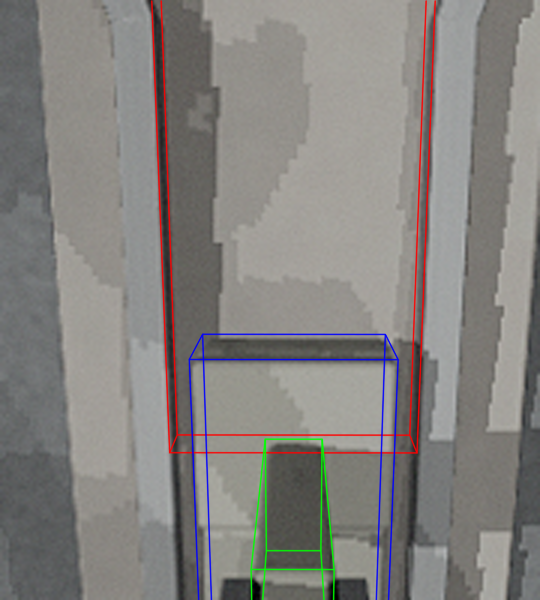

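View pics/c5b.png

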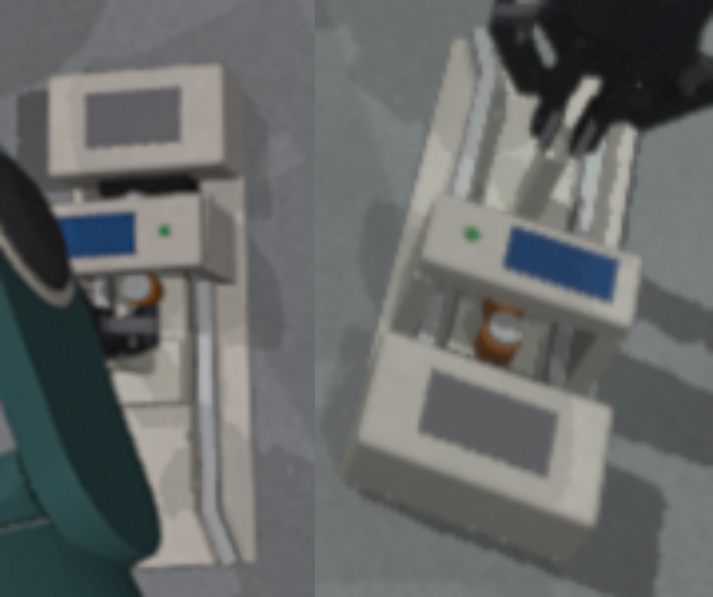

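```bash
python3 - <<'E'
from h import *
L=.065;lane=(.602,.316,0,L);ux=np.array([np.cos(L),np.sin(L),0]);uy=np.array([-np.sin(L),np.cos(L),0])
f=lambda x,z:F(*lane,[[x,0,z]])[0]
def rep(x):
    d=ctrl.read_contact_force();p=ctrl.read_tool_pos();print(round(x,4),"fx %.1f fy %.1f fz %.1f"%(d@ux,d@uy,d[2]),"act",round((p-f(0,0))@ux,4),"t",round(ctrl.read_time(),2));return d
for x in(-.042,-.041,-.040):
    ctrl.line_to(f(x,.081),.03); d=rep(x)
eoat.open_jaws(); rep(x)
p,R=ctrl.read_tool_pos(),ctrl.read_tool_rot()
im=viewer.camera("wrist")[:,:,::-1].copy();cv2.imwrite("pics/w6.png",im);np.savez("w6.npz",p=p,R=R)
cam=view("wrist",(p,R))
S=3;u,v=180,120
a=cv2.resize(im[v:v+200,u:u+180],None,fx=S,fy=S,interpolation=cv2.INTER_CUBIC)
k=cam[0].copy();k[0,2]=(k[0,2]-u+.5)*S-.5;k[1,2]=(k[1,2]-v+.5)*S-.5;k[0,0]*=S;k[1,1]*=S
c2=(k,cam[1],cam[2]);q=(.598,.3157,.008,.065)
drawbox(a,c2,F(*q,box(-.075,.075,-.025,.025,0,.032)),(255,0,0))
drawbox(a,c2,F(*q,box(-.055,-.025,-.007,.007,.032,.105)),(0,255,0))
cv2.imwrite("pics/c6.png",a)
E
```

```text
-0.042 fx -24.3 fy -3.3 fz 23.0 act -0.0439 t 17.61
-0.041 fx -33.7 fy -3.8 fz 27.8 act -0.0438 t 17.86
-0.04 fx -42.0 fy -4.2 fz 32.1 act -0.0437 t 18.11
-0.04 fx 0.4 fy 0.2 fz -0.5 act -0.04 t 18.82
```

View pics/c6.png

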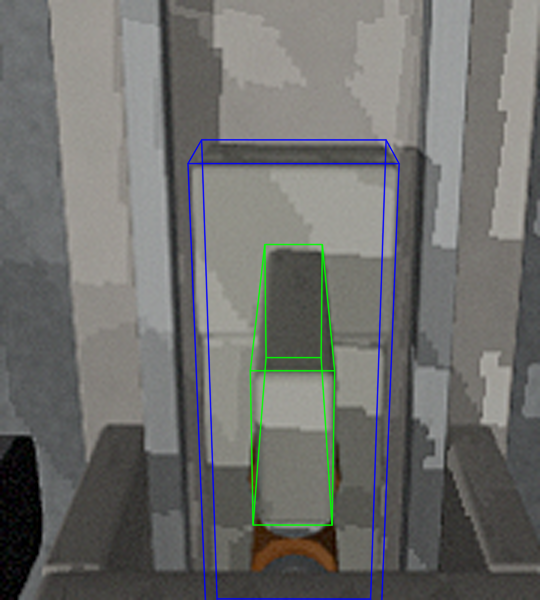

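```bash
python3 - <<'E'
from h import *
L=.065;lane=(.602,.316,0,L);ux=np.array([np.cos(L),np.sin(L),0]);uy=np.array([-np.sin(L),np.cos(L),0])
f=lambda x,z:F(*lane,[[x,0,z]])[0]
ctrl.line_to(f(-.040,.17),.15)
ctrl.line_to(f(-.095,.17),.15)
eoat.close_gripper(30)
ctrl.line_to(f(-.095,.064),.15)
ctrl.pause(.2);f0=ctrl.read_contact_force()
x=-.080;ctrl.line_to(f(x,.064),.06)
while x<-.055:
    x+=.001; ctrl.line_to(f(x,.064),.03); d=ctrl.read_contact_force()-f0
    p=ctrl.read_tool_pos();print(round(x,4),round((p-f(0,0))@ux,4),"fx %.1f fz %.1f"%(d@ux,d[2]))
    if d@ux<-4: break
im=viewer.camera("wrist")[:,:,::-1];cv2.imwrite("pics/w7.png",im)
ctrl.line_to(f(-.09,.064),.1); ctrl.line_to(f(-.095,.25),.2)
print(ctrl.read_time())
E
```

```text
-0.079 -0.0791 fx 0.6 fz 1.9
-0.078 -0.078 fx -0.5 fz 0.5
-0.077 -0.0769 fx -0.0 fz 0.1
-0.076 -0.076 fx -0.2 fz 0.5
-0.075 -0.075 fx 0.6 fz 1.1
-0.074 -0.074 fx 1.1 fz 0.7
-0.073 -0.073 fx 1.0 fz 0.1
-0.072 -0.072 fx -0.6 fz 0.3
-0.071 -0.071 fx 1.0 fz 0.8
-0.07 -0.0699 fx 0.1 fz 0.0
-0.069 -0.069 fx 0.8 fz 0.4
-0.068 -0.068 fx -0.3 fz 0.3
-0.067 -0.0679 fx -9.6 fz 4.3
27.1167
```

View pics/w7.png

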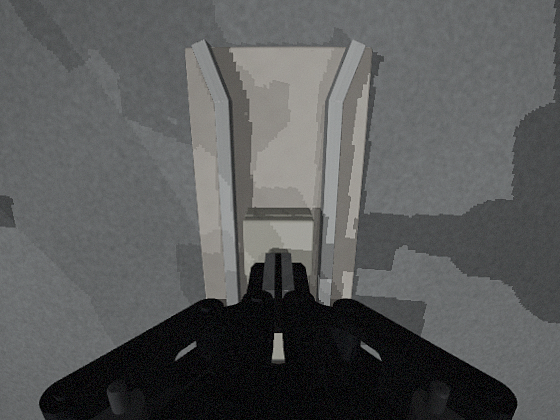

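```bash
python3 - <<'E'
from h import *
R=ctrl.read_tool_rot()
p=ctrl.read_tool_pos()
ctrl.move_ptp([.42,.0,.35],Rdown(0))
s=viewer.camera("scene")[:,:,::-1];print([(np.round(d["at"],4),round(d["p"],2)) for l in("vial_rack_center","empty_rack_center") for d in finder.landmark_of("scene",l)])
t=viewer.camera("top")[:,:,::-1];print([(np.round(d["at"],4),round(d["p"],2)) for l in("vial_rack_center","empty_rack_center") for d in finder.landmark_of("top",l)])
cv2.imwrite("pics/f.png",np.hstack([cv2.resize(t[110:290,70:165],(315,597)),cv2.resize(s[215:365,370:470],(398,597))]))
print(ctrl.read_time(),ctrl.read_contact_force())
E
```

```text
[(array([ 0.5777, -0.4678,  0.0531]), 0.97), (array([0.5976, 0.3191, 0.0634]), 0.89), (array([ 0.5269, -0.1643,  0.0516]), 0.73), (array([ 0.5834, -0.0147,  0.051 ]), 0.77)]
[(array([ 0.5284, -0.1675,  0.0557]), 0.96), (array([ 0.5762, -0.474 ,  0.0556]), 0.82), (array([0.5991, 0.3111, 0.056 ]), 0.81), (array([ 0.5833, -0.015 ,  0.0505]), 0.81)]
28.6917 [ 0.63909125 -0.25773914 -0.15854509]
```

View pics/f.png

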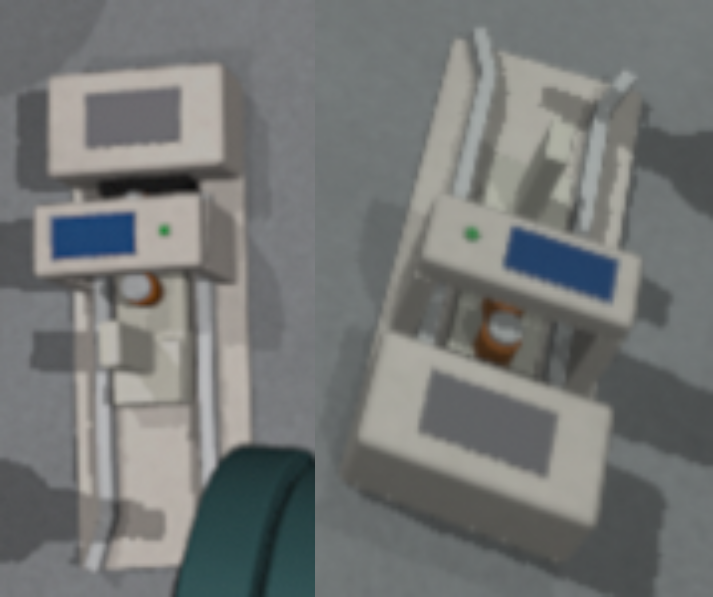

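```bash
python3 -c "
from workcell import finish_job;print(finish_job())"
```

```text
the job is handed in; nothing more can be done
None
```

I loaded the rack with the three vials into the reader and handed the job in at about 29 s. I pinched it by the fin, set it down in the lane with its vial end first, slid it under the bridge to the end stop and let go. After that I retracted the arm.

**Nose against the stop:** while the rack was held, the push force rose to about 42 N with the rack hardly moving. That is more force than a light contact check needed. After letting go, I nudged the fin from behind with the fingers closed. The rack resisted within 1 mm, at about 10 N, so there was no gap left to the stop. The stop face itself is hidden from the cameras, so this check is by force only.

**Final pictures:** they show the rack upright in the lane, with its fin outside the bridge. The empty rack is still within 2–3 mm of its first reading, which is within the networks' error. The brown and red look-alikes were not touched.

**Disagreement:** the rack stopped about 3–7 mm earlier than my first estimate of the home point along the lane. The lane mouth in the wrist picture was also about 4 mm further back than that estimate. I trusted the force contact over the estimate.

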